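# Put the dust cover back on the sample carousel

## Robot

A 7-joint arm with a two-finger parallel gripper is mounted at the origin on the work surface. World frame = base frame: x ahead of the robot, y to its left, z up, the work surface at z = 0. Lengths are in m, angles in degrees, forces in N, time in s.
With the tool pointing down it reaches from about 0.425 to 0.875 m from the base axis. Payload 4.7 kg.
Tool frame: the origin (TCP) lies at the very end of the fingers, on their centre line; the grasp point (between the pads) lies env.grip_point_offset behind it (env.grip_point_offset is the distance from the TCP to the grasp point, in m); z points along the fingers, y is the direction in which the jaws open and shut (so a half turn about z gives the same grasp; the last joint's range is limited). The gripper opens to 87 mm and grips with 3 to 60 N. Pads are 19 mm wide; open, the fingers measure 117 mm over their backs; the gripper's body (75 mm by 190 mm) begins 51 mm behind the grasp point.
Start: joints at [-68.405, 18.392, -4.016, 83.108, 1.295, 78.541, -3.26], TCP at [0.231, 0.608, 0.223] pointing down, gripper open.
Joint ranges: [-163.93, 163.93], [-17.29, 119.83], [-79.2, 71.16], [3.27, 140.29], [-89.18, 269.18], [5.43, 117.66], [-154.24, 154.24]. Speed limits (degrees/s): [147.25, 147.25, 180, 180, 180, 180, 180].

## Interface

Orientations are given as [roll, pitch, yaw] about the fixed x, y, z axes, in that order (R = Rz(yaw) Ry(pitch) Rx(roll)).
In Python, from cell import env gives the robot as it stands.
- The arm moves only by the tool send_rows, never from a script. Its argument "plan" is a list of rows, each a list of 7 numbers: the finger opening in mm, from 0 to 87, then the shift along the tool's x, y, z in mm, then the turn, a rotation vector about the tool's x, y, z in rad. A call has 1 to 12 rows; each row shifts and turns the commanded pose from where the row before left it, along the tool's axes as they then stand; what a row does not reach is not made up. A row lasts 1/10 s, in which the tool goes at most 50 mm and 8.59 degrees, less where a joint would pass 70% of its speed; a pose out of reach is approached as far as the arm can. A call is refused whole if a number of a shift passes 50 or a number of a turn 0.15, either way. A call with a gripper value outside its range is refused whole. The fingers move at their own pace and stop on an object; "grip_force" is the grip in N (left out, the last holds). Time passes only in rows, so rows that do not move let the fingers close. It gives the time, the measured TCP pose, the force and the opening at its end, in the units of the state.
- env.get_obs(): the state, without advancing time (a new reading comes with each control period).
- env.read_camera(name): name is "side" or "top" or "wrist"; returns the picture (420x560x3 uint8, red, green, blue); there is no depth.
- env.get_calibration(name): a dict with "fx", "fy", "cx", "cy" (pixels), "k1" (the pictures are not rectified: a ray, as slopes to the right and down, at radius r is drawn at 1 + k1 r^2 times it, then the intrinsics apply), "extrinsics" (4x4, takes a point from camera to world coordinates). Camera axes: x right, y down, z forward; pixel columns grow to the right and rows downward; lengths in m; the calibration is good to about 2 mm. A picture is of the moment at which its call begins: read the wrist's pose just before it. get_calibration takes no time and is no camera call; for the wrist camera it gives the pose at the moment of the call.
- env.sign_off(): hands the job in, once; it reports no verdict.
Trained networks look in the newest picture that a camera, given by its name, has taken for a name from the list of things; names that differ only in an ending like _2 or _b are one class to them, and where a whole thing is asked for, a point or a joint stands for the part that bears it (a point fixed in the world has none). Each returns a list of dicts, best first, with "confidence" (0 to 1); they miss things now and then, are a little off and sometimes report something else, mostly with a low value. They report only what shows in the picture. A call takes as long as a camera call. They do not tell look-alikes from the thing itself.
- env.regions_of(camera, query): "region" (420x560 bool, what is visible of it) and "rect" ([left, top, right, bottom] in pixels, round what is visible of it).
The state is a dict: "time_s": time; "qpos": joint angles; "joint_velocities": joint speeds; "effort": joint torques, N m; "tool_pos": TCP position; "tool_rot": TCP orientation; "force": force on the tool from outside, world axes, zero at the start; "wrist_torque": the same for the moment, N m; "grip_width": finger opening in m.
Only numpy, scipy, OpenCV 4.12 (cv2) and the standard library are available. Lean on these libraries where they do the work, as an engineer would, in place of code of your own. Each camera call takes 0.05 s, during which the arm holds its last target. There are 200 camera calls.

## Task

Lift the tinted dust cover off the peg of its sloping parking stand and set it, handle up, on the round aluminium sample carousel so that it sits level and fully down with its skirt around the carousel's edge. Do not drop or throw it, leave the jar, the beaker and the vial rack where they stand, and let go at the end.

Things in the scene. Friction and masses are not known exactly. Their poses are not given: they have to be found in the camera images.
- cover: Teal tinted round lid, 162 mm outer diameter, 0.18-0.35 kg. Top plate 4 mm thick (upper face z=14 mm), skirt 10 mm deep below it, 154 mm inside. Origin: centre of the skirt's lower edge; z out of the top face, x to the steel hanging loop. At the start it hangs by the loop on the stand's peg, skirt lying on the sloping panel, z leaning 37 degrees from vertical.
- handle_top (a point): Centre of the top of the cover's black bar handle, 54 mm above the cover's origin along its z; axes as the cover's. The bar stands on the middle of the plate: 60 mm along x, 18 mm across y, from z=14 to 54 mm.
- loop (a point): Centre of the cover's hanging loop (7 mm wire, 22 mm inside diameter), beyond the rim at x=91.5, z=9.5 mm of the cover; axes as the cover's. The whole cover is 191 mm long.
- park: Parking stand, fixed, to the robot's left or right: grey panel 205 x 170 mm sloping at 37 degrees. Origin on the table, z up, x level from the panel's low edge to its high edge; the panel's outward normal is (-0.602, 0, 0.799). Its yaw is 75 to 106 degrees: the low edge lies to the robot's right. The hanging cover's origin is 100 mm above this origin.
- peg_tip (a point): Free end of the stand's steel peg, about 0.18 m above the table. The peg, 10 mm thick and 30 mm long, stands square to the panel near its upper edge; the cover comes off it after about 25 mm along the panel's normal.
- sampler: Autosampler, fixed, on the other side from the stand: white housing on a black foot (150 x 130 mm) with an aluminium carousel disc, 140 mm diameter, 22 mm thick, flat-topped, with 20 dark sample holes; it does not turn. Origin on the table under its centre; the carousel's top is 110 mm up.
- carousel_top (a point): Centre of the carousel's flat top. With the cover seated, its plate lies on this top, the skirt reaches 10 mm below (7 mm gap all round when centred), and the cover's origin is 10 mm below this point. The cover may be turned any way about the vertical.
- jar: Bystander: amber jar with white cap, 52 mm diameter, 75 mm high; origin under its centre.
- beaker: Bystander: glass beaker, 64 mm diameter, 80 mm high; origin under its centre.
- rack: Bystander: blue vial rack, 130 x 50 mm, 70 mm high with its four vials; origin under its centre, x along its length.
Not all that is in view belongs to the job. There is more than one size of the park; the one meant has the size given above.

How it is judged (in metres and radians):
On the way:
1. the cover is held by the gripper, off the stand and its peg, at least 50 mm from where it hung (distance of cover from where it was at the start of the episode above 0.05 m and contact force between cover and park below 0.05 N and contact force between the fingers and cover above 0.5 N), for 0.2 s.
At the end, for the whole second after the job is handed in: The cover rests on the carousel, handle up, level within 3 degrees, centred within 9 mm, its plate down on the carousel's top within 3 mm, at rest and let go; jar, beaker and rack upright and within 30 mm of where they were (horizontal distance between cover and carousel_top below 0.009 m and z of cover in the frame of carousel_top between -0.013 and -0.007 m and angle between cover's own z axis and vertical below 0.05 rad and linear speed of cover below 0.02 m/s and angular speed of cover below 0.1 rad/s and angle between each of jar, beaker, rack's own z axis and vertical below 0.35 rad and distance of each of jar, beaker, rack from where it was at the start of the episode below 0.03 m); the robot touches nothing.
It fails at once if the cover falls freely (dropped or thrown by more than about a centimetre) (contact force between cover and anything else below 0.01 N and linear speed of cover above 0.45 m/s).
It fails at once if the jar is pushed more than 30 mm or tipped over (distance of jar from where it was at the start of the episode above 0.03 m or angle between jar's own z axis and vertical above 0.35 rad).
It fails at once if the beaker is pushed more than 30 mm or tipped over (distance of beaker from where it was at the start of the episode above 0.03 m or angle between beaker's own z axis and vertical above 0.35 rad).
It fails at once if the rack is pushed more than 30 mm or tipped over (distance of rack from where it was at the start of the episode above 0.03 m or angle between rack's own z axis and vertical above 0.35 rad).
It also fails if it takes over 45 s, if anything falls off the work surface, if the arm or the gripper's body presses on something with over 40 N, if the wrist force passes 120 N, or if a joint passes its speed limit or range.

## Working session

There is one attempt and no reset: what is moved stays moved. The work goes in short steps, Python scripts to look and compute and a tool call to move; the robot and the scene stay as the last step left them, time stands still between calls to the robot, and variables do not carry over. Pictures are saved under pics/ and viewed, about 8 in all and at most 12, crops included, and the job is handed in when it is done.

Besides the shell and the picture viewer there is one more tool, called after "Emit:" as name(argument=value, ...), one argument or row to a line, values as JSON. send_rows: Moves the arm, as the interface text tells. Its arguments: {"type":"object","properties":{"plan":{"type":"array"},"grip_force":{"type":"number"}},"required":["plan"]}

```bash
ls; mkdir -p pics; cat > h.py <<'E'
import numpy as np, cv2
from scipy.spatial.transform import Rotation as R
from cell import env
def save(n,im): cv2.imwrite(f'pics/{n}.png',im[:,:,::-1])
def proj(cal,P):
    T=np.linalg.inv(cal['extrinsics']);p=(T[:3,:3]@np.atleast_2d(P).T).T+T[:3,3]
    s=p[:,:2]/p[:,2:];s=s*(1+cal['k1']*(s**2).sum(1,keepdims=True))
    return s*[cal['fx'],cal['fy']]+[cal['cx'],cal['cy']]
def ray(cal,uv):
    d=(np.array(uv,float)-[cal['cx'],cal['cy']])/[cal['fx'],cal['fy']];s=d.copy()
    for _ in range(20): s=d/(1+cal['k1']*(s@s))
    E=np.array(cal['extrinsics']);return E[:3,3],E[:3,:3]@np.array([*s,1])
def onz(cal,uv,z):
    o,d=ray(cal,uv);return o+d*(z-o[2])/d[2]
def tri(rs):
    A=0;b=0
    for o,d in rs:
        d=d/np.linalg.norm(d);M=np.eye(3)-np.outer(d,d);A=A+M;b=b+M@o
    return np.linalg.solve(A,b)
def toolR(o): return R.from_euler('xyz',o['tool_rot'],degrees=True).as_matrix()
E
python3 - <<'E'
from h import *
o=env.get_obs();print(o,env.grip_point_offset)
ims=[]
for c in['top','side','wrist']:
    im=env.read_camera(c);save(c+'0',im)
    cal=env.get_calibration(c);print(c,{k:np.round(v,3).tolist() for k,v in cal.items()})
    for q in['cover','handle_top','loop','park','sampler','carousel_top','jar','beaker','rack','peg_tip']:
        try:
            for r in env.regions_of(c,q)[:3]:
                ys,xs=np.nonzero(r['region']);print(c,q,round(r['confidence'],2),np.round(r['rect']),xs.mean().round(1),ys.mean().round(1),len(xs))
        except Exception as e: print(c,q,e)
E
```

```text
pics
{'time_s': 0.0, 'qpos': array([-68.40569338,  18.43932289,  -4.01539635,  83.17693204,
         1.29524266,  78.54046652,  -3.25886521]), 'joint_velocities': array([-0.06970279, -0.05124896, -0.00858806,  0.09972403,  0.08058486,
        0.01881472,  0.03568663]), 'effort': array([ 4.82808025e-05, -4.91281736e+01, -4.03738786e-01, -3.12536788e+01,
       -6.39250455e-02,  4.34551982e-02,  1.73414060e-04]), 'tool_pos': array([0.23052463, 0.60713977, 0.22144073]), 'tool_rot': array([-1.79888538e+02,  6.12543733e-03,  1.59216549e+02]), 'force': array([ 0.52937621,  0.68709864, -0.11923837]), 'wrist_torque': array([ 0.008859  , -0.01644934, -0.03823263]), 'grip_width': 0.0870939455259072} 0.0187
top {'fx': 399.4, 'fy': 399.4, 'cx': 277.553, 'cy': 210.749, 'k1': -0.079, 'extrinsics': [[-0.01, -0.994, 0.111, 0.477], [-1.0, 0.009, -0.008, 0.137], [0.007, -0.111, -0.994, 1.263], [0.0, 0.0, 0.0, 1.0]]}
top cover 0.89 [398. 206. 436. 262.] 417.0 232.9 1653
top handle_top 0.75 [394. 202. 437. 259.] 417.0 233.1 1604
top loop 0.76 [398. 206. 438. 261.] 416.9 233.0 1617
top park 0.96 [375. 14
[... 910 characters left out ...]
rk 0.91 [294. 255. 394. 381.] 336.4 324.3 3907
side park 0.8 [367. 240. 427. 318.] 397.0 281.8 2847
side sampler 0.9 [194. 188. 258. 252.] 221.8 218.4 2576
side carousel_top 0.84 [193. 191. 254. 253.] 222.1 218.1 2602
side jar 0.6 [238. 256. 261. 289.] 252.1 273.7 582
side beaker 0.81 [340. 228. 358. 258.] 347.8 242.0 577
side rack 0.74 [172. 167. 208. 196.] 189.2 182.3 789
side peg_tip 0.81 [295. 255. 392. 381.] 336.7 323.8 3973
side peg_tip 0.73 [368. 243. 426. 317.] 396.9 282.1 2856
wrist {'fx': 305.179, 'fy': 305.179, 'cx': 282.034, 'cy': 216.799, 'k1': -0.04, 'extrinsics': [[0.355, 0.893, 0.276, 0.153], [0.935, -0.34, -0.105, 0.637], [0.001, 0.296, -0.955, 0.384], [0.0, 0.0, 0.0, 1.0]]}
```

```bash
python3 - <<'E'
import cv2,numpy as np
t=cv2.imread('pics/top0.png')[130:290,130:450];s=cv2.imread('pics/side0.png')[150:400,160:440]
cv2.imwrite('pics/a.png',cv2.resize(t,(800,400),interpolation=cv2.INTER_CUBIC))
cv2.imwrite('pics/b.png',cv2.resize(s,(672,600),interpolation=cv2.INTER_CUBIC))
E
```

```text
(no output)
```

View pics/a.png

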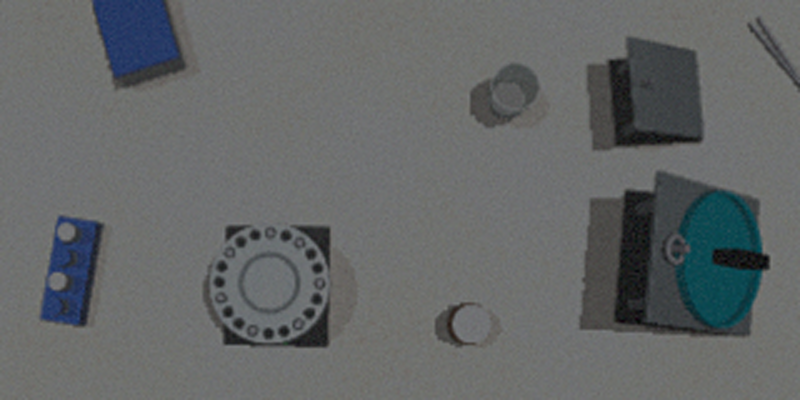

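View pics/b.png

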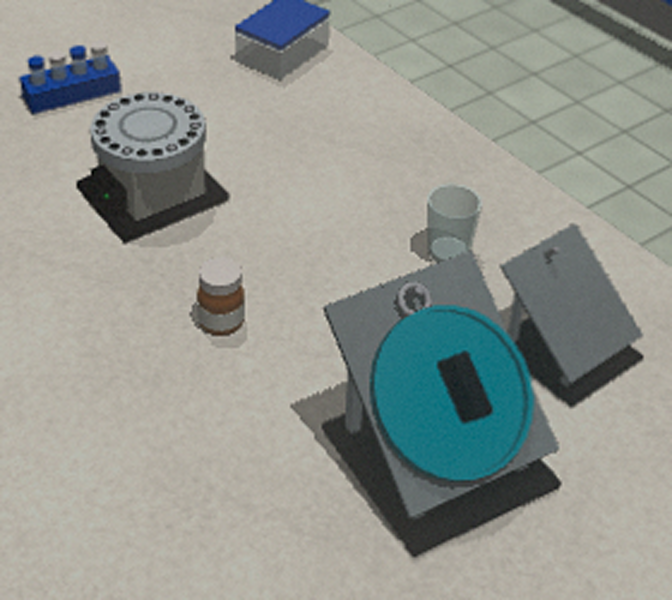

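The larger stand (205×170) carries the teal cover. In the top view its loop is at about (401,230); in the side view it's at (333,274). The carousel top centre is at about (237.6,243) in top and (222,202) in side. The small stand is a decoy. Next I'll fit the poses.

```bash
cat > fit.py <<'E'
from h import *
from scipy.optimize import least_squares
th=np.linspace(0,2*np.pi,60)
c,s=np.cos(th),np.sin(th)
disc=np.r_[np.c_[.081*c,.081*s,0*c],np.c_[.081*c,.081*s,0*c+.014]]
box=np.array([[a,b,z] for a in(-.03,.03) for b in(-.009,.009) for z in(.014,.054)])
def cR(yaw,t=np.radians(37)):
    z=np.array([-np.sin(t)*np.cos(yaw),-np.sin(t)*np.sin(yaw),np.cos(t)])
    x=np.array([np.cos(t)*np.cos(yaw),np.cos(t)*np.sin(yaw),np.sin(t)])
    return np.c_[x,np.cross(z,x),z]
def cen(pts):
    h=cv2.convexHull(pts.astype(np.float32));m=cv2.moments(h);return np.array([m['m10'],m['m01']])/m['m00']
def masks(im):
    hsv=cv2.cvtColor(im,cv2.COLOR_RGB2HSV)
    t=((hsv[...,0]>80)&(hsv[...,0]<100)&(hsv[...,1]>130)).astype(np.uint8)
    n,l,st,_=cv2.connectedComponentsWithStats(t);k=1+np.argmax(st[1:,4]);t=l==k
    pts=np.argwhere(t)[:,::-1].astype(np.float32)
    hull=np.zeros(t.shape,np.uint8);cv2.fillConvexPoly(hull,cv2.convexHull(pts).astype(np.int32),1)
    blk=((im.max(2)<45)).astype(np.uint8)
    near=cv2.dilate(hull,np.ones((7,7)))
    n,l,st,_=cv2.connectedComponentsWithStats(blk&near);k=1+np.argmax(st[1:,4]);b=l==k
    both=np.argwhere(b|t)[:,::-1];
    return cen(pts),np.argwhere(b)[:,::-1].mean(0),st[k,4],pts
E
python3 - <<'E'
from fit import *
T=env.get_calibration('top');S=env.get_calibration('side')
L={'top':(400.8,229.6),'side':(332.9,274.2)}
D=[]
for n,cal in(('top',T),('side',S)):
    im=cv2.imread(f'pics/{n}0.png')[:,:,::-1].copy();dc,bc,a,_=masks(im);print(n,dc,bc,a);D.append((cal,dc,bc,L[n]))
def res(p):
    r=[];Rm=cR(p[3]);o=p[:3]
    for cal,dc,bc,l in D:
        P=lambda q:proj(cal,o+q@Rm.T)
        r+=[P(disc[60:]).mean(0)-dc if 0 else cen(P(disc))-dc,cen(P(box))-bc,P(np.array([[.0915,0,.0095]]))[0]-l]
    return np.concatenate(r)
f=least_squares(res,[.45,-.2,.1,np.pi/2]);print(f.x,np.degrees(f.x[3]),f.fun.round(1))
print('carousel',tri([ray(T,(237.6,243.2)),ray(S,(222.1,202.1))]),onz(T,(237.6,243.2),.11),onz(S,(222.1,202.1),.11))
for n,u,v,z in(('jar',(470/2.5+130),(323/2.5+130),.075),('beaker',516/2.5+130,88/2.5+130,.04),('rack',72/2.5+130,272/2.5+130,.05)):print(n,onz(T,(u,v),z).round(3))
E
```

```text
top [417.20661906 233.16649666] [425.65753425 233.33561644] 146
side [348.45233032 313.21987418] [352.88148148 311.64814815] 270
[ 0.53797781 -0.28065979  0.10035613  1.43917498] 82.45865241042742 [ 0.6 -0.4  0.9 -0.5 -0.1 -1.1 -0.7  0.4  0.4 -0.4 -0.5  0.2]
carousel [0.51520759 0.24296479 0.1074777 ] [0.51242514 0.24423797 0.11      ] [0.51622815 0.23833202 0.11      ]
jar [0.464 0.01  0.075]
beaker [ 0.755 -0.058  0.04 ]
rack [0.529 0.491 0.05 ]
```

```bash
cat > plan.py <<'E'
from fit import *
from scipy.spatial.transform import Slerp
FL=np.diag([1,-1,-1.])
def rows(o,wps,w,step=40,turn=.13):
    """wps: list of (TCP pos, R). prints rounded rows"""
    p=o['tool_pos'].copy();Rm=toolR(o);out=[];pp,pr=p.copy(),Rm.copy()
    for q,Q in wps:
        a=R.from_matrix(pr.T@Q).magnitude();n=int(np.ceil(max(np.linalg.norm(q-pp)*1000/step,a/turn,1)))
        sl=Slerp([0,1],R.from_matrix([pr,Q]))
        for k in range(1,n+1):
            t=pp+(q-pp)*k/n;Rt=sl(k/n).as_matrix()
            sh=np.clip(np.round(Rm.T@(t-p)*1000),-50,50);rv=np.clip(np.round(R.from_matrix(Rm.T@Rt).as_rotvec(),2),-.15,.15)
            p=p+Rm@sh/1000;Rm=Rm@R.from_rotvec(rv).as_matrix();out.append([w,*map(int,sh),*[float(x) for x in rv]])
        pp,pr=q,Q
    for i in range(0,len(out),12):print(str(out[i:i+12]).replace('.0,',',').replace(' ',''))
    print('end',p.round(4),len(out))
E
python3 - <<'E'
from plan import *
o=env.get_obs();C=np.array([.538,-.281,.1]);Cr=cR(np.radians(82.5));Q=Cr@FL
mid=R.from_euler('xyz',[180,0,110],degrees=True).as_matrix()
print(C+Cr[:,2]*.17)
rows(o,[(np.array([.42,.42,.28]),R.from_euler('xyz',[180,0,130],degrees=True).as_matrix()),(np.array([.53,.12,.33]),mid),(C+Cr[:,2]*.19,Q)],87)
E
```

```text
[ 0.52464605 -0.38243329  0.23576804]
[[87,-35,-15,-8,0,0,0.07],[87,-36,-13,-8,0,0,0.08],[87,-36,-11,-9,0,0,0.07],[87,-38,-7,-8,0,0,0.07],[87,-37,-5,-8,0,0,0.07],[87,-38,-2,-8,0,0,0.08],[87,-39,1,-8,0,0,0.07],[87,-33,-12,-6,0,0,0.04],[87,-34,-11,-6,0,0,0.04],[87,-34,-9,-5,0,0,0.04],[87,-35,-8,-6,0,0,0.04],[87,-35,-7,-5,0,0,0.03]]
[[87,-35,-6,-6,0,0,0.04],[87,-35,-4,-5,0,0,0.04],[87,-35,-2,-6,0,0,0.04],[87,-36,-2,-5,0,-0,0.04],[87,-34,-13,5,-0.01,0.05,0.03],[87,-35,-12,4,-0.01,0.04,0.04],[87,-36,-10,2,-0.01,0.05,0.03],[87,-36,-10,0,-0.01,0.04,0.03],[87,-36,-8,-1,-0.02,0.05,0.03],[87,-36,-8,-3,-0.01,0.04,0.04],[87,-37,-6,-5,-0.01,0.05,0.03],[87,-36,-4,-6,-0.01,0.04,0.03]]
[[87,-36,-4,-8,-0.01,0.05,0.04],[87,-36,-2,-10,-0.01,0.04,0.03],[87,-35,-1,-11,-0.01,0.05,0.03],[87,-35,1,-14,-0.01,0.04,0.04],[87,-34,1,-14,-0.01,0.05,0.03],[87,-33,3,-16,-0.02,0.04,0.03]]
end [ 0.5227 -0.394   0.2518] 30
```

Emit:
send_rows(
  plan=[
    [87,-35,-15,-8,0,0,0.07],
    [87,-36,-13,-8,0,0,0.08],
    [87,-36,-11,-9,0,0,0.07],
    [87,-38,-7,-8,0,0,0.07],
    [87,-37,-5,-8,0,0,0.07],
    [87,-38,-2,-8,0,0,0.08],
    [87,-39,1,-8,0,0,0.07],
    [87,-33,-12,-6,0,0,0.04],
    [87,-34,-11,-6,0,0,0.04],
    [87,-34,-9,-5,0,0,0.04],
    [87,-35,-8,-6,0,0,0.04],
    [87,-35,-7,-5,0,0,0.03],
  ],
)

```text
time_s: 2.85
tool_pos: [0.4818, 0.2516, 0.3081]
tool_rot: [180.0, -0.0, 119.0]
force: [1.2, 0.4, 0.8]
grip_width: 0.0868
```

Emit:
send_rows(
  plan=[
    [87,-35,-6,-6,0,0,0.04],
    [87,-35,-4,-5,0,0,0.04],
    [87,-35,-2,-6,0,0,0.04],
    [87,-36,-2,-5,0,0,0.04],
    [87,-34,-13,5,-0.01,0.05,0.03],
    [87,-35,-12,4,-0.01,0.04,0.04],
    [87,-36,-10,2,-0.01,0.05,0.03],
    [87,-36,-10,0,-0.01,0.04,0.03],
    [87,-36,-8,-1,-0.02,0.05,0.03],
    [87,-36,-8,-3,-0.01,0.04,0.04],
    [87,-37,-6,-5,-0.01,0.05,0.03],
    [87,-36,-4,-6,-0.01,0.04,0.03],
  ],
)

```text
time_s: 4.05
tool_pos: [0.5262, -0.1757, 0.2854]
tool_rot: [177.4, -21.1, 95.3]
force: [1.0, 0.7, -0.4]
grip_width: 0.0872
```

Emit:
send_rows(
  plan=[
    [87,-36,-4,-8,-0.01,0.05,0.04],
    [87,-36,-2,-10,-0.01,0.04,0.03],
    [87,-35,-1,-11,-0.01,0.05,0.03],
    [87,-35,1,-14,-0.01,0.04,0.04],
    [87,-34,1,-14,-0.01,0.05,0.03],
    [87,-33,3,-16,-0.02,0.04,0.03],
  ],
)

```text
time_s: 4.65
tool_pos: [0.5229, -0.3952, 0.2508]
tool_rot: [179.7, -36.9, 82.6]
force: [0.8, -0.2, -0.3]
grip_width: 0.0875
```

```bash
python3 - <<'E'
from plan import *
o=env.get_obs();W=env.get_calibration('wrist');im=env.read_camera('wrist');save('w1',im)
T=env.get_calibration('top');S=env.get_calibration('side')
try:
  dc,bc,a,_=masks(im);print(dc,bc,a)
except Exception as e:print(e)
p0=np.array([.538,-.281,.1]);Cr=cR(np.radians(82.5))
v=im.copy()
v=np.clip(v.astype(float)*1.8,0,255).astype(np.uint8)
for q in proj(W,p0+disc@Cr.T):cv2.circle(v,tuple(int(x) for x in q),1,(255,0,0),-1)
for q in proj(W,p0+np.r_[box,[[.0915,0,.0095]]]@Cr.T):cv2.circle(v,tuple(int(x) for x in q),3,(255,255,0),-1)
save('w1o',v)
E
```

```text
[280.24987964 191.6486454 ] [280.63820225 201.13370787] 890
```

View pics/w1o.png

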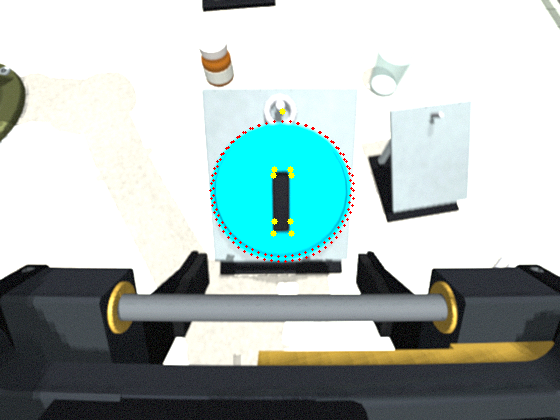

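The overlay matches to about 2 px; the handle is centred at (281,201). I'll refit with the wrist view included, then approach.

```bash
python3 - <<'E'
from plan import *
D=[]
for n,dcbc,l in(('top',None,(400.8,229.6)),('side',None,(332.9,274.2)),('wrist',0,(281,109))):
    im=cv2.imread(f'pics/{"w1" if n=="wrist" else n+"0"}.png')[:,:,::-1].copy();dc,bc,a,_=masks(im);D.append((env.get_calibration(n),dc,bc,l))
def res(p):
    r=[];Rm=cR(p[3])
    for cal,dc,bc,l in D:
        P=lambda q:proj(cal,p[:3]+q@Rm.T)
        r+=[cen(P(disc))-dc,cen(P(box))-bc,P(np.array([[.0915,0,.0095]]))[0]-l]
    return np.concatenate(r)
f=least_squares(res,[.538,-.281,.1,1.44]);print(f.x.round(4),np.degrees(f.x[3]),f.fun.round(1))
Cr=cR(f.x[3]);rows(env.get_obs(),[(f.x[:3]+Cr[:,2]*.07,Cr@FL),(f.x[:3]+Cr[:,2]*.022,Cr@FL)],87,step=25)
E
```

```text
[ 0.5333 -0.286   0.0954  1.4217] 81.459693958066 [ 1.8  1.3  2.1  1.4  1.3  0.2 -0.9  4.3  0.1  3.6 -0.2  3.8  1.4 -2.9
  0.7 -2.5  0.5 -0.6]
[[87,1,0,24,-0,0,-0.0],[87,1,-1,24,-0,0,-0.0],[87,1,0,24,-0,0,-0.0],[87,0,-1,24,-0,0,-0.0],[87,1,0,24,-0,0,-0.0],[87,0,0,24,-0,0,-0.0],[87,0,0,24,-0,0,-0.0]]
end [ 0.531  -0.2995  0.1132] 7
```

```bash
python3 - <<'E'
from plan import *
C=np.array([.5365,-.282,.0995]);Cr=cR(np.radians(82));rows(env.get_obs(),[(C+Cr[:,2]*.07,Cr@FL),(C+Cr[:,2]*.023,Cr@FL)],87,step=25)
E
```

```text
[[87,2,0,24,0,0,-0.0],[87,2,0,24,0,0,-0.0],[87,2,1,24,0,0,-0.0],[87,2,0,24,0,0,-0.01],[87,2,0,24,0,0,0.0],[87,0,0,23,0,0,0.0],[87,0,0,24,0,0,0.0]]
end [ 0.5345 -0.2958  0.1175] 7
```

Emit:
send_rows(
  plan=[
    [87,2,0,24,0,0,0],
    [87,2,0,24,0,0,0],
    [87,2,1,24,0,0,0],
    [87,2,0,24,0,0,-0.01],
    [87,2,0,24,0,0,0],
    [87,0,0,23,0,0,0],
    [87,0,0,24,0,0,0],
    [87,0,0,0,0,0,0],
  ],
)

```text
time_s: 5.5
tool_pos: [0.5386, -0.2833, 0.1219]
tool_rot: [179.4, -37.0, 83.4]
force: [0.4, 0.2, 0.2]
grip_width: 0.0867
```

Emit:
send_rows(
  plan=[
    [10,0,0,0,0,0,0],
    [10,0,0,0,0,0,0],
    [10,0,0,0,0,0,0],
    [10,0,0,0,0,0,0],
    [10,0,0,0,0,0,0],
    [10,0,0,0,0,0,0],
    [10,0,0,0,0,0,0],
    [10,0,0,0,0,0,0],
  ],
  grip_force=40,
)

```text
time_s: 6.3
tool_pos: [0.5386, -0.287, 0.1241]
tool_rot: [179.2, -36.8, 83.3]
force: [0.2, 0.4, -0.2]
grip_width: 0.0311
```

The opening reads 31 mm and the TCP isn't where I planned it. I'll check the state and the picture before going on.

```bash
python3 - <<'E'
from plan import *
im=env.read_camera('wrist');save('w2',np.clip(im.astype(float)*1.6,0,255).astype(np.uint8))
o=env.get_obs();print({k:np.round(v,4).tolist() for k,v in o.items()})
E
```

```text
{'time_s': 6.35, 'qpos': [14.5863, 38.8664, 41.4496, 84.0691, -48.5147, 97.254, 56.3102], 'joint_velocities': [0.0424, -0.044, 0.0189, 0.0587, 0.0719, 0.0828, -0.0585], 'effort': [0.0313, -55.1862, 11.7836, -24.4346, -1.6993, 2.5487, -0.023], 'tool_pos': [0.5385, -0.287, 0.1241], 'tool_rot': [179.2179, -36.8039, 83.3302], 'force': [0.4623, -0.3654, 0.2128], 'wrist_torque': [-0.7493, 0.1358, -0.019], 'grip_width': 0.0269}
```

View pics/w2.png

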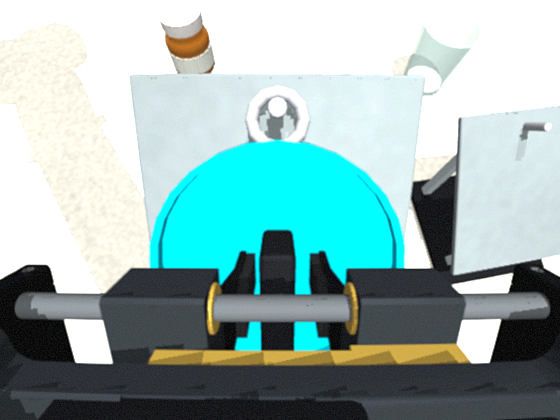

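The fingers straddle the handle at (277,250) and are still closing. They're about 11 mm too far towards the loop, so I'll shift back and close fully.

Emit:
send_rows(
  plan=[
    [27,-5,0,0,0,0,0],
    [27,-4,0,0,0,0,0],
    [10,0,0,0,0,0,0],
    [10,0,0,0,0,0,0],
    [10,0,0,0,0,0,0],
    [10,0,0,0,0,0,0],
    [10,0,0,0,0,0,0],
    [10,0,0,0,0,0,0],
  ],
  grip_force=40,
)

```text
time_s: 7.15
tool_pos: [0.5375, -0.2945, 0.1186]
tool_rot: [179.2, -36.8, 83.3]
force: [-1.6, -1.2, -1.5]
grip_width: 0.0177
```

Emit:
send_rows(
  plan=[
    [10,0,0,-4,0,0,0],
    [10,0,0,-8,0,0,0],
    [10,0,0,-10,0,0,0],
    [10,0,0,-10,0,0,0],
    [10,0,0,-10,0,0,0],
    [10,0,0,-10,0,0,0],
    [10,0,0,-10,0,0,0],
    [10,0,0,-10,0,0,0],
    [10,0,0,0,0,0,0],
  ],
)

```text
time_s: 8.05
tool_pos: [0.5315, -0.3386, 0.1777]
tool_rot: [179.1, -36.7, 83.3]
force: [-0.1, 0.6, -2.4]
grip_width: 0.0173
```

```bash
python3 - <<'E'
from plan import *
im=env.read_camera('side');save('s3',np.clip(im[180:390,180:460].astype(float)*1.3,0,255).astype(np.uint8).repeat(2,0).repeat(2,1))
o=env.get_obs();print({k:np.round(v,4).tolist() for k,v in o.items()})
im=env.read_camera('wrist');save('w3',im);print(masks(im)[:3])
E
```

```text
{'time_s': 8.1, 'qpos': [19.3652, 39.9228, 42.3316, 75.9265, -47.9507, 104.278, 55.4882], 'joint_velocities': [-0.6908, 0.2768, -0.8373, 1.2819, -0.0973, -0.3822, 0.0843], 'effort': [0.2676, -59.9333, 12.4483, -26.7355, -2.0812, 3.1177, -0.0322], 'tool_pos': [0.5316, -0.3379, 0.1769], 'tool_rot': [179.1626, -36.7442, 83.3126], 'force': [-0.7365, -0.5742, -2.3096], 'wrist_torque': [-1.2209, 0.2598, -0.0135], 'grip_width': 0.0176}
(array([282.0384097 , 208.28368449]), array([281.64057093, 260.6016436 ]), np.int32(4624))
```

View pics/s3.png

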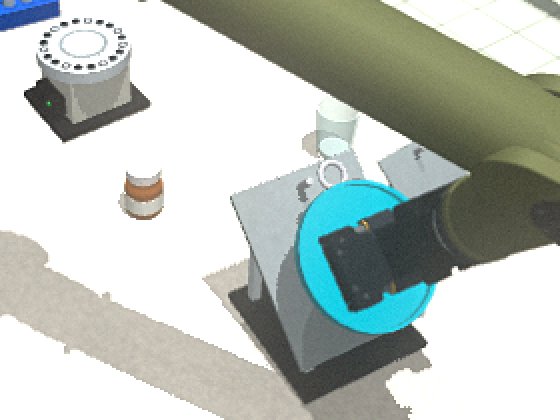

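The cover is in the gripper and off the peg: the loop is clear at (333,172) and the peg is visible. Now the carry.

```bash
python3 - <<'E'
from plan import *
o=env.get_obs();d=lambda y:R.from_euler('xyz',[180,0,y],degrees=True).as_matrix()
rows(o,[(np.array([.53,-.34,.27]),toolR(o)),(np.array([.55,-.15,.33]),d(88)),(np.array([.57,.05,.31]),d(94)),(np.array([.514,.242,.22]),d(100))],10,step=30,turn=.09)
E
```

```text
[[10,13,0,-19,-0,0,-0.0],[10,14,0,-19,-0,0,-0.0],[10,13,0,-20,-0,0,-0.0],[10,14,0,-19,-0,0,-0.0],[10,23,-1,9,0,-0.08,-0.01],[10,24,0,6,0.01,-0.08,-0.01],[10,25,0,4,0,-0.08,-0.01],[10,25,1,3,0.01,-0.08,-0.01],[10,25,0,0,0,-0.08,-0.01],[10,25,1,-1,0.01,-0.08,-0.01],[10,25,1,-4,0,-0.08,-0.01],[10,24,2,-5,0.01,-0.08,-0.01]]
[[10,29,2,2,-0,-0,-0.02],[10,28,2,3,-0,-0,-0.01],[10,29,2,3,-0,-0,-0.02],[10,28,4,3,-0,-0,-0.01],[10,29,3,3,-0,-0,-0.02],[10,28,4,3,-0,-0,-0.01],[10,29,4,3,-0,-0,-0.02],[10,24,-5,11,-0,-0,-0.01],[10,25,-5,11,-0,-0,-0.02],[10,24,-4,12,-0,-0,-0.01],[10,25,-5,11,-0,-0,-0.01],[10,24,-4,11,-0,-0,-0.01]]
[[10,25,-4,12,-0,-0,-0.02],[10,25,-3,11,-0,-0,-0.01],[10,25,-3,11,-0,-0,-0.01]]
end [0.5139 0.2423 0.2201] 27
```

Emit:
send_rows(
  plan=[
    [10,13,0,-19,0,0,0],
    [10,14,0,-19,0,0,0],
    [10,13,0,-20,0,0,0],
    [10,14,0,-19,0,0,0],
    [10,23,-1,9,0,-0.08,-0.01],
    [10,24,0,6,0.01,-0.08,-0.01],
    [10,25,0,4,0,-0.08,-0.01],
    [10,25,1,3,0.01,-0.08,-0.01],
    [10,25,0,0,0,-0.08,-0.01],
    [10,25,1,-1,0.01,-0.08,-0.01],
    [10,25,1,-4,0,-0.08,-0.01],
    [10,24,2,-5,0.01,-0.08,-0.01],
  ],
)

```text
time_s: 9.35
tool_pos: [0.5494, -0.148, 0.3298]
tool_rot: [-179.9, -0.0, 87.8]
force: [0.6, 0.9, -3.5]
grip_width: 0.0178
```

Emit:
send_rows(
  plan=[
    [10,29,2,2,0,0,-0.02],
    [10,28,2,3,0,0,-0.01],
    [10,29,2,3,0,0,-0.02],
    [10,28,4,3,0,0,-0.01],
    [10,29,3,3,0,0,-0.02],
    [10,28,4,3,0,0,-0.01],
    [10,29,4,3,0,0,-0.02],
    [10,24,-5,11,0,0,-0.01],
    [10,25,-5,11,0,0,-0.02],
  ],
)

```text
time_s: 10.25
tool_pos: [0.5551, 0.1004, 0.287]
tool_rot: [-179.8, -0.1, 95.9]
force: [0.1, 0.3, -2.9]
grip_width: 0.0176
```

```bash
python3 - <<'E'
from plan import *
o=env.get_obs();W=env.get_calibration('wrist');im=env.read_camera('wrist');save('w4',im)
v=np.clip(im.astype(float)*1.2,0,255).astype(np.uint8)
T=env.get_calibration('top');S=env.get_calibration('side')
for r in env.regions_of('wrist','carousel_top')[:2]:print(r['confidence'],r['rect'])
ring=np.c_[.07*c,.07*s,0*c]
def put(vv,cal,C,col,sc=1,off=(0,0)):
    for q in proj(cal,C+ring):cv2.circle(vv,tuple(int(x) for x in (q-off)*sc),1,col,-1)
C0=np.array([.5142,.242,.11])
put(v,W,C0,(255,0,0))
tr=o['tool_pos']-[0,0,.0226];Rt=toolR(o)@FL
for q in proj(W,tr+disc@Rt.T):cv2.circle(v,tuple(int(x) for x in q),1,(255,0,255),-1)
big=[]
for n,cal,off in(('top',T,(200,205)),('side',S,(184,175))):
    a=cv2.imread(f'pics/{n}0.png')[:,:,::-1][off[1]:off[1]+80,off[0]:off[0]+80]
    a=np.clip(cv2.resize(a,(400,400),interpolation=cv2.INTER_CUBIC).astype(float)*1.5,0,255).astype(np.uint8);put(a,cal,C0,(255,0,0),5,np.array(off)-.5);big.append(a)
save('c4',np.hstack(big));save('w4o',v)
E
```

```text
0.81 [188.4, 0.0, 325.2, 127.6]
```

View pics/w4o.png

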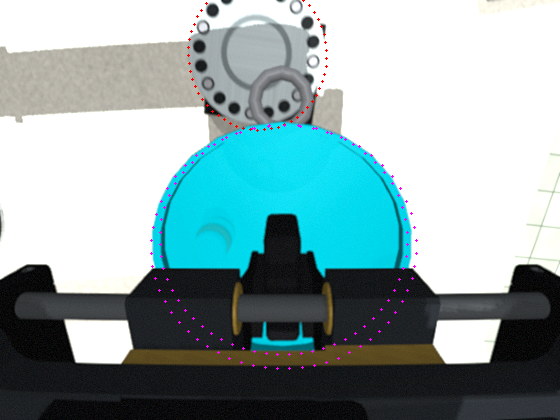

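View pics/c4.png

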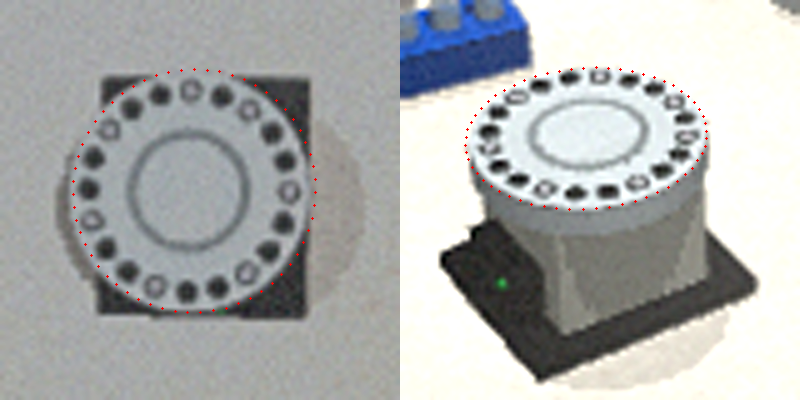

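The carousel estimate fits all three views within about 1.5 mm, with y nearer 0.243. The cover sits centred in the fingers. I'll go to hover over it.

```bash
python3 - <<'E'
from plan import *
o=env.get_obs();d=lambda y:R.from_euler('xyz',[180,0,y],degrees=True).as_matrix()
rows(o,[(np.array([.515,.2425,.22]),d(100)),(np.array([.515,.2425,.15]),d(100))],10,step=25,turn=.09)
E
```

```text
[[10,20,-3,9,-0,-0,-0.01],[10,20,-3,10,-0,-0,-0.01],[10,20,-3,9,-0,-0,-0.01],[10,21,-3,10,-0,-0,-0.01],[10,20,-2,9,-0,-0,-0.01],[10,20,-2,9,-0.01,-0,-0.01],[10,20,-2,10,0,-0,-0.0],[10,0,0,23,0,-0,-0.0],[10,0,0,24,0,-0,-0.0],[10,0,0,23,0,-0,-0.0]]
end [0.5154 0.2424 0.1499] 10
```

Emit:
send_rows(
  plan=[
    [10,20,-3,9,0,0,-0.01],
    [10,20,-3,10,0,0,-0.01],
    [10,20,-3,9,0,0,-0.01],
    [10,21,-3,10,0,0,-0.01],
    [10,20,-2,9,0,0,-0.01],
    [10,20,-2,9,0,0,-0.01],
    [10,20,-2,10,0,0,0],
    [10,0,0,20,0,0,0],
    [10,0,0,20,0,0,0],
    [10,0,0,20,0,0,0],
    [10,0,0,10,0,0,0],
    [10,0,0,0,0,0,0],
  ],
)

```text
time_s: 11.55
tool_pos: [0.5181, 0.2363, 0.1503]
tool_rot: [-179.7, -0.0, 99.2]
force: [0.3, -0.4, -2.5]
grip_width: 0.0174
```

```bash
python3 - <<'E'
from plan import *
im=env.read_camera('side');save('s5',im)
o=env.get_obs();print({k:np.round(o[k],4).tolist() for k in('tool_pos','tool_rot','force','grip_width')})
S=env.get_calibration('side')
ring=np.c_[.07*c,.07*s,0*c]
off=np.array((174,150))-.5;a=im[150:270,174:314];a=np.clip(cv2.resize(a,(700,600),interpolation=cv2.INTER_CUBIC).astype(float)*1.3,0,255).astype(np.uint8)
Rt=toolR(o)@FL;p=o['tool_pos']-[0,0,.0226]
for q in proj(S,p+disc@Rt.T):cv2.circle(a,tuple(int(x) for x in (q-off)*5),1,(255,0,255),-1)
for q in proj(S,np.array([.5142,.243,.11])+ring):cv2.circle(a,tuple(int(x) for x in (q-off)*5),1,(255,0,0),-1)
save('s5o',a)
E
```

```text
{'tool_pos': [0.5191, 0.2366, 0.1517], 'tool_rot': [-179.8577, -0.0649, 99.2366], 'force': [0.6363, 0.062, -2.2804], 'grip_width': 0.0177}
```

View pics/s5o.png

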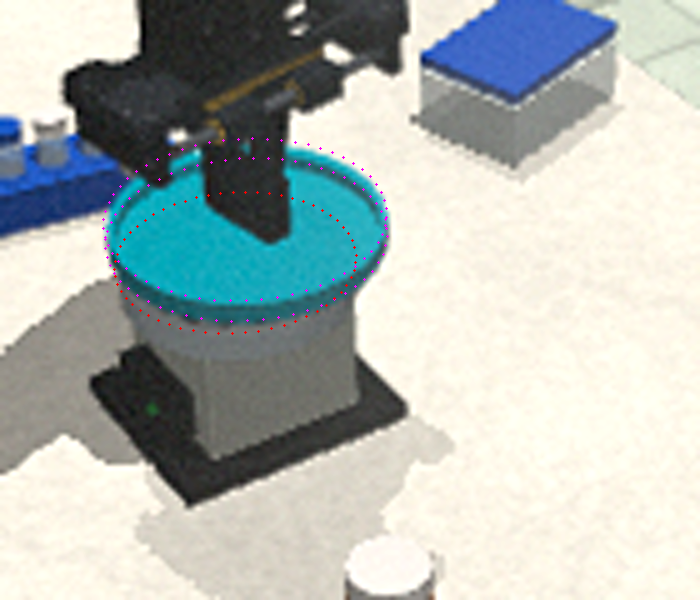

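The cover hovers level. It rides about 5 mm lower in the grip than assumed, so I expect plate contact at TCP z≈0.128, and at ≈0.137 if the skirt hits the edge instead. I'll correct xy and descend slowly.

Emit:
send_rows(
  plan=[
    [10,3,-2,0,0,0,0],
    [10,3,-1,0,0,0,0],
    [10,0,0,0,0,0,0],
    [10,0,0,0,0,0,0],
    [10,0,0,0,0,0,0],
  ],
)

```text
time_s: 12.1
tool_pos: [0.5156, 0.2417, 0.1524]
tool_rot: [-179.9, -0.1, 99.2]
force: [-0.2, 1.1, -3.3]
grip_width: 0.0177
```

```bash
python3 - <<'E'
from plan import *
S=env.get_calibration('side');T=env.get_calibration('top')
im=env.read_camera('side');im2=env.read_camera('top');o=env.get_obs();print(o['tool_pos'],o['force']);save('t6',im2);save('s6',im)
obs=[]
for n,cal,i in(('side',S,im),('top',T,im2)):
    try:
        pts=masks(i)[3]
    except Exception as e:
        print(n,e);continue
    m=[pts[:,0].min()-.5,pts[:,0].max()+.5,pts[:,1].min()-.5,pts[:,1].max()+.5];print(n,len(pts),m)
    for C in(o['tool_pos']-[0,0,.0226],o['tool_pos']-[0,0,.0276]):
        q=proj(cal,C+disc);print('  pred',q[:,0].min().round(1),q[:,0].max().round(1),q[:,1].min().round(1),q[:,1].max().round(1))
E
```

```text
[0.51555744 0.24159263 0.1522497 ] [ 0.40996297 -0.10988867 -3.25676395]
side 1299 [np.float32(193.5), np.float32(249.5), np.float32(177.5), np.float32(212.5)]
  pred 192.3 249.0 176.7 213.1
  pred 192.4 249.0 178.1 214.5
top 609 [np.float32(243.5), np.float32(265.5), np.float32(214.5), np.float32(264.5)]
  pred 208.6 266.5 212.9 270.8
  pred 208.9 266.5 213.1 270.8
```

Emit:
send_rows(
  plan=[
    [10,0,1,5,0,0,0],
    [10,0,0,4,0,0,0],
    [10,0,0,4,0,0,0],
    [10,0,0,4,0,0,0],
    [10,0,0,0,0,0,0],
    [10,0,0,0,0,0,0],
  ],
)

```text
time_s: 12.8
tool_pos: [0.5164, 0.2418, 0.135]
tool_rot: [-179.9, -0.1, 99.2]
force: [0.4, 0.4, -3.9]
grip_width: 0.0178
```

Emit:
send_rows(
  plan=[
    [10,0,0,3,0,0,0],
    [10,0,0,2,0,0,0],
    [10,0,0,2,0,0,0],
    [10,0,0,0,0,0,0],
    [10,0,0,0,0,0,0],
  ],
)

```text
time_s: 13.3
tool_pos: [0.5164, 0.2419, 0.1281]
tool_rot: [-179.9, -0.1, 99.2]
force: [-0.1, 0.1, -2.0]
grip_width: 0.0178
```

Emit:
send_rows(
  plan=[
    [10,0,0,2,0,0,0],
    [10,0,0,0,0,0,0],
    [10,0,0,0,0,0,0],
  ],
)

```text
time_s: 13.6
tool_pos: [0.5163, 0.2419, 0.1261]
tool_rot: [-179.9, -0.1, 99.2]
force: [0.1, -0.4, -3.3]
grip_width: 0.0179
```

Emit:
send_rows(
  plan=[
    [10,0,0,2,0,0,0],
    [10,0,0,0,0,0,0],
    [10,0,0,0,0,0,0],
  ],
)

```text
time_s: 13.9
tool_pos: [0.5166, 0.242, 0.1243]
tool_rot: [-179.9, -0.1, 99.2]
force: [0.8, -0.2, -1.6]
grip_width: 0.0176
```

Emit:
send_rows(
  plan=[
    [10,0,0,1,0,0,0],
    [10,0,0,0,0,0,0],
    [10,0,0,0,0,0,0],
  ],
)

```text
time_s: 14.2
tool_pos: [0.5166, 0.2422, 0.1239]
tool_rot: [-179.9, -0.1, 99.2]
force: [-2.1, -0.3, 5.7]
grip_width: 0.0173
```

Emit:
send_rows(
  plan=[
    [10,0,0,1,0,0,0],
    [10,0,0,0,0,0,0],
    [10,0,0,0,0,0,0],
  ],
)

```text
time_s: 14.5
tool_pos: [0.5166, 0.2423, 0.1238]
tool_rot: [-179.9, -0.2, 99.2]
force: [-5.2, -2.4, 10.8]
grip_width: 0.0177
```

The plate made contact at z=0.124, as a full seating predicts. Now release and withdraw.

Emit:
send_rows(
  plan=[
    [30,0,0,-1,0,0,0],
    [40,0,0,0,0,0,0],
    [60,0,0,0,0,0,0],
    [60,0,0,0,0,0,0],
    [60,0,0,0,0,0,0],
    [60,0,0,0,0,0,0],
  ],
)

```text
time_s: 15.1
tool_pos: [0.5164, 0.2419, 0.123]
tool_rot: [-179.9, -0.1, 99.2]
force: [-0.6, -0.4, -0.0]
grip_width: 0.056
```

Emit:
send_rows(
  plan=[
    [60,0,0,-10,0,0,0],
    [60,0,0,-20,0,0,0],
    [60,0,0,-30,0,0,0],
    [60,0,0,-30,0,0,0],
    [60,0,0,-30,0,0,0],
    [60,-30,0,-20,0,0,0],
    [60,-40,0,0,0,0,0],
    [60,-40,0,0,0,0,0],
    [60,-40,0,0,0,0,0],
    [60,0,0,0,0,0,0],
    [60,0,0,0,0,0,0],
  ],
)

```text
time_s: 16.2
tool_pos: [0.541, 0.0925, 0.2638]
tool_rot: [-180.0, -0.2, 99.1]
force: [-0.1, 0.7, -0.3]
grip_width: 0.0599
```

```bash
python3 - <<'E'
from plan import *
o=env.get_obs();print(o['tool_pos'],o['force'],o['grip_width'])
S=env.get_calibration('side');T=env.get_calibration('top');W=env.get_calibration('wrist')
D=[]
out=[]
for n,cal in(('side',S),('top',T),('wrist',W)):
    i=env.read_camera(n);save('f'+n,i)
    try:dc,bc,a,pts=masks(i);print(n,len(pts),a);D.append((n,cal,dc,bc))
    except Exception as e:print(n,e)
for n,cal,dc,bc in D:
    P=np.array([.5145,.2425,.1]);print(n,'disc',dc.round(1),cen(proj(cal,P+disc)).round(1))
    Rz=R.from_euler('z',99.2,degrees=True).as_matrix();print('  handle',bc.round(1),cen(proj(cal,P+box@Rz.T)).round(1))
def a(n,x,y):
    return cv2.resize(np.clip(cv2.imread(f'pics/{n}.png')[y:y+120,x:x+160][:,:,::-1]*1.4,0,255).astype(np.uint8),(800//2,300),interpolation=cv2.INTER_CUBIC)
save('f',np.hstack([a('fside',160,150),a('ftop',170,180)]))
E
```

```text
[0.5409822  0.09254632 0.26380164] [-0.12349045  0.68485827 -0.25503167] 0.05991197687143169
side 1323 208
top 2288 102
wrist 18221 1564
side disc [221.9 202.6] [220.8 203.2]
  handle [221.6 194.4] [220.5 194.9]
top disc [238.  242.2] [238.1 242.6]
  handle [237.7 241.5] [237.2 242.2]
wrist disc [282.1  59.9] [280.5  38.5]
  handle [282.4  38.3] [280.2  33.6]
```

View pics/f.png

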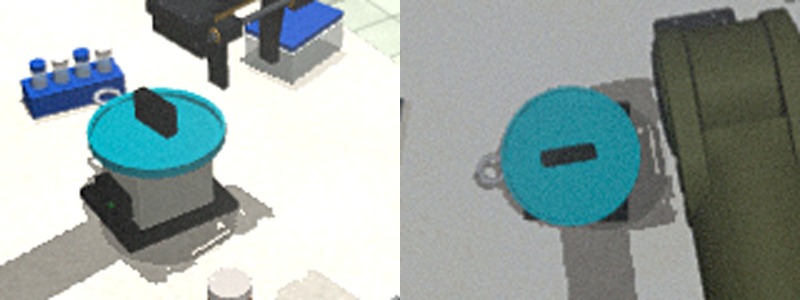

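The cover is level on the carousel and centred within about 1 px (2 mm) in both fixed views. The gripper is clear, so I'll hand in.

```bash
python3 -c "
from cell import env
print(env.sign_off())"
```

```text
the job is handed in; nothing more can be done
None
```

The cover is on the carousel, handle up, with the gripper open and well clear, and I handed the job in at about 16.4 s. `sign_off` gave no verdict.

I gripped the bar handle square to the sloping panel and drew the cover about 72 mm off the peg. I then levelled it and lowered it slowly onto the carousel. The upward force rose at tool height 0.124 m, where a fully seated cover should touch (about 0.123 m). A skirt caught on the carousel's edge would have touched about 10 mm higher.

**Last checks:**
- **Side and top pictures:** the disc and handle lie within about 1 px (2–3 mm) of a model seated level at the carousel centre.
- **Wrist picture:** the disc disagreed with the model by 21 px and the handle by 5 px. I put the disc down to the cover being cut off by the picture edge, and did not check it further.
- **Jar, beaker and rack:** the arm passed clear of all three and no unexpected force showed. I did not measure where they stood afterwards.

**Off plan along the way:**
- **First grasp:** it came in about 11 mm off along the handle, and I shifted it back before closing.
- **Wrist camera scale:** its depth was about 3% off from the other two cameras, so I went by those and by the contact force.

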